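Slide a plaster mould into the casting cradle and close the keeper behind it

TASK

Make the plaster mould ready for casting: push it from behind down the lane of the casting cradle, between the two wooden rails, until it rests squarely against the end stop, and then swing the dark keeper bar by its brass knob fully across behind it, so that the halves cannot part. Only push with the fingertips: the two halves are held by rubber bands alone, so do not lift or tip the mould, and do not let it touch either rail, since scraped plaster crumbs spoil the slip. Leave the slip jar, the water pot and the tape roll where they are.

Things in the scene. Friction and masses are not known exactly. Their poses are not given: they have to be found in the camera images.
- casting_cradle: Cradle fixed to the bench. Origin on the bench top, in the middle of the lane's open mouth; x points down the lane (the way the mould goes), y left, z up. The lane is 80 mm wide between the rails (y = -40 to +40 mm) and 129 mm deep to the end stop, a wooden block 26 mm high with two rubber pads whose faces are the plane x = 129 mm. The bench itself is the lane's floor.
- left_rail: Fixed brown wooden rail, 145 mm long, 12 mm wide, 14 mm high, along y = +46 mm of the lane, from the mouth (x = 0) on. Origin on the bench under the middle of its mouth end, axes as the cradle's. The keeper is screwed onto it.
- right_rail: The other rail, alike, along y = -46 mm of the lane. Origin on the bench under the middle of its mouth end, axes as the cradle's.
- keeper (a joint): Angle of the dark keeper bar, rad. 0: open, pointing back out of the lane and outward (120 degrees short of closed); starts at 0 to 0.35. Grows anticlockwise from above, as the knob goes back round the mouth and in over the lane, to 2.094 (end of travel): square across, pointing to lane -y. Stays where left (0.6 N moves it). Bar 16 mm wide, 14.5 to 26.5 mm above the bench, reaches 74 mm.
- keeper_pivot (a point): Point on the keeper's upright pivot axis, on top of the bar (26.5 mm above the bench), at x = 36, y = +46 mm of the lane. The screw head rises 4 mm above it. Closed, the bar's mould side is the plane x = 44 mm, 1 mm behind a mould that is fully home.
- keeper_knob (a point): Middle of the head of the brass knob on the keeper, 64 mm from the pivot, 42.5 mm above the bench. Round, 17 mm across at this height, 11 mm near its foot; it stands from the bar's top at 26.5 mm up to 50.5 mm and does not turn on the bar.
- mould: Loose white plaster block in two banded halves (green bands), before the lane's mouth: 84 mm along x (the way it goes), 64 mm along y, 56 mm high, 0.4 kg. Origin at the centre of its underside, z up. Starts up to 16 mm left of the lane's middle line, up to 0.1 rad askew; a 170 mm high chest close on its right. In the lane it has 8 mm to spare each side; home, its centre is at lane x = 87 mm.
- slip_jar: Loose white jar with a black lid, 66 mm across, 94 mm high, standing to the right. Origin at the centre of its underside. Leave alone.
- water_pot: Loose small blue bowl, 102 mm across, 64 mm high, standing to the right. Origin at the centre of its underside. Leave alone.
- tape_roll: Loose red tape roll lying flat behind the wooden chest, 91 mm across, 24 mm high. Origin at the centre of its underside. Leave alone.

How it is judged:
On the way, in this order (a step that is already met when the one before it is completed fails the run):
1. the mould is home against the end stop, between the rails (x of mould in the frame of casting_cradle between 0.083 and 0.09 m and y of mould in the frame of casting_cradle between -0.0075 and 0.0075 m and angle between the x axis of mould and the x axis of casting_cradle, either way round below 0.06 rad and height (world z) of mould below 0.004 m), for 0.2 s.
2. the keeper is swung across behind it (all of step 1 and value of joint keeper above 2 rad), for 0.2 s.
At the end, for the whole second after the job is handed in: The mould stands flat between the rails, within 4 mm of touching the end stop, its centre within 7.5 mm of the lane's middle line, square to the lane within 0.06 rad and at rest; the keeper is across behind it (joint above 2.0 rad) (all of step 2 and linear speed of mould below 0.01 m/s).
It fails at once if the mould touches the left rail (contact force between mould and left_rail above 0.2 N).
It fails at once if the mould touches the right rail (contact force between mould and right_rail above 0.2 N).
It fails at once if the mould is lifted or tipped (height (world z) of mould above 0.006 m or angle between mould's own z axis and vertical above 0.1 rad).
It fails at once if the slip jar, water pot or tape roll is shifted by more than 15 mm (distance of any of slip_jar, water_pot, tape_roll from where it was at the start of the episode above 0.015 m).
It also fails if it takes over 72 s, if anything falls off the work surface, if the arm or the gripper's body presses on something with over 40 N, if the wrist force passes 120 N, or if a joint passes its speed limit or range.

ROBOT

A 6-joint arm with a two-finger parallel gripper is mounted at the origin on the work surface; the furniture and walls round the work are solid. World frame = base frame: x ahead of the robot, y to its left, z up, the work surface at z = 0. Lengths are in m, angles in rad, forces in N, time in s.
With the tool pointing down it reaches from about 0.275 to 0.75 m from the base axis. Payload 10.2 kg.
Tool frame: the origin (TCP) lies midway between the tips of the shut fingers; the grasp point (between the pads) lies 19 mm behind it; z points along the fingers, y is the line along which they close (so a half turn about z gives the same grasp; the last joint's range is limited). The gripper opens to 88 mm and grips with 3 to 60 N. Pads are 18 mm wide; open, the fingers measure 123 mm over their backs; the gripper's body (75 mm by 187 mm) begins 45 mm behind the grasp point.
Start: joints at [1.063, 0.313, 1.498, -0, 1.331, -0.223], TCP at [0.148, 0.504, 0.239] pointing down, gripper open.
Joint ranges: [-2.94, 2.94], [-0.97, 2.17], [0.19, 2.56], [-1.23, 4.37], [0.02, 3.11], [-2.88, 2.88]. Speed limits (rad/s): [2.39, 2.39, 3.01, 3.14, 3.14, 3.14].

INTERFACE

Orientations are given as a rotation vector (axis times angle).
In Python, from workcell import ctrl gives the robot as it stands.
- The arm moves only by the shell command python3 -m pendant 'ROWS' [FORCE]. ROWS is JSON, a list of rows, each a list of 5 numbers: the finger opening in m, from 0 to 0.0881, then the shift along the tool's x, y, z in m, then the turn about the tool's z in rad. In form: [[grip, tx, ty, tz, twist], ...]. A call has 1 to 5 rows; each row shifts and turns the commanded pose from where the row before left it, along the tool's axes as they then stand; what a row does not reach is not made up. A row lasts 1/10 s, in which the tool goes at most 50 mm and 8.59 degrees, less where a joint would pass 70% of its speed; a pose out of reach is approached as far as the arm can. A call with a gripper value outside its range is refused whole. The fingers move at their own pace and stop on an object; FORCE is the grip in N (left out, the last holds). Time passes only in rows, so rows that do not move let the fingers close. It gives the time, the measured TCP pose, the force, the opening and the grip force at its end, in the units of the state.
- ctrl.sense(): the state, without advancing time (a new reading comes with each control period).
- ctrl.snapshot(name): name is "scene" or "top" or "wrist"; returns the picture (420x560x3 uint8, red, green, blue); there is no depth.
- ctrl.get_calibration(name): a dict with "intrinsics" (3x3 intrinsics, pixels), "R" (3x3) and "t" (3): a world point X has camera coordinates R X + t. Camera axes: x right, y down, z forward; pixel columns grow to the right and rows downward; lengths in m; the calibration is good to about 2 mm. A picture is of the moment at which its call begins: read the wrist's pose just before it. get_calibration takes no time and is no camera call; for the wrist camera it gives the pose at the moment of the call.
- ctrl.close_job(): hands the job in; it is judged then, once.
The state is a dict: "t": time; "joint_pos": joint angles; "joint_vel": joint speeds; "tau": joint torques, N m; "position": TCP position; "tcp_rot": TCP orientation; "ft_force": force on the tool from outside, world axes, zero at the start; "moment": the same for the moment, N m; "finger_gap": finger opening in m; "finger_force": force on a finger pad.
Only numpy, scipy, OpenCV 4.12 (cv2) and the standard library are available. Lean on these libraries where they do the work, as an engineer would, in place of code of your own. Each camera call takes 0.05 s, during which the arm holds its last target. There are 200 camera calls.

## Working session

There is one attempt and no reset: what is moved stays moved. The work goes in short steps, Python scripts to look and compute and a shell command to move; the robot and the scene stay as the last step left them, time stands still between calls to the robot, and variables do not carry over. Pictures are saved under pics/ and viewed, at most 13 in all, crops included, and the job is handed in when it is done.

```bash
mkdir -p pics; ls; python3 - <<'E'
from workcell import ctrl
import cv2
s=ctrl.sense();print(s)
for n in("scene","top"):
    cv2.imwrite(f"pics/{n}0.png",ctrl.snapshot(n)[:,:,::-1]);c=ctrl.get_calibration(n);print(n,c)
E
```

```text
pics
{'t': 0.0, 'joint_pos': array([ 1.06262137e+00,  3.13474020e-01,  1.49840063e+00, -3.89981633e-05,
        1.33099356e+00, -2.23363110e-01]), 'joint_vel': array([ 0.00087532, -0.00018616,  0.00127188, -0.00066162, -0.00040492,
       -0.00077392]), 'tau': array([-2.12059247e-03, -4.02232361e+01, -2.52263242e+01,  6.92628580e-02,
        3.54001054e-02, -9.63902767e-05]), 'position': array([0.14739857, 0.50364005, 0.2381625 ]), 'tcp_rot': array([-4.45796580e-01, -3.10937648e+00,  1.89212030e-03]), 'ft_force': array([-0.25954936, -0.27885218,  0.19921438]), 'moment': array([-0.01867478, -0.02776441,  0.07690942]), 'finger_force': 0.0, 'finger_gap': 0.08794749908894624}
scene {'intrinsics': array([[535.51392126,   0.        , 292.91160253],
       [  0.        , 535.51392126, 206.83364933],
       [  0.        ,   0.        ,   1.        ]]), 'R': array([[ 0.81916303, -0.57352066,  0.00678124],
       [-0.40061963, -0.58058839, -0.70881664],
       [ 0.4104581 ,  0.57791969, -0.70536018]]), 't': array([-0.50341706,  0.16139648,  1.37617195])}
top {'intrinsics': array([[486.11555233,   0.        , 280.26322273],
       [  0.        , 486.11555233, 203.68676732],
       [  0.        ,   0.        ,   1.        ]]), 'R': array([[-1.43099979e-02, -9.99895813e-01, -1.89391713e-03],
       [-9.84352365e-01,  1.44201929e-02, -1.75620271e-01],
       [ 1.75629284e-01, -6.48843896e-04, -9.84456161e-01]]), 't': array([-0.14330642,  0.49615265,  1.35157631])}
```

View pics/top0.png

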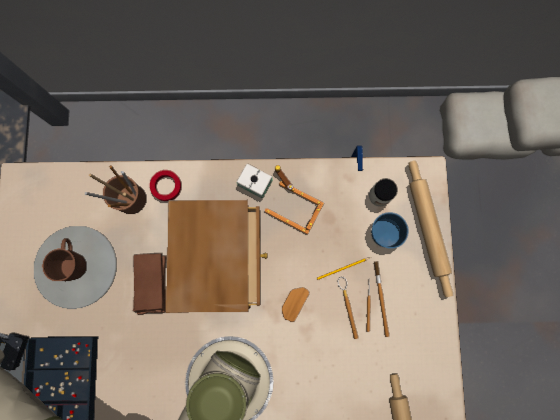

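View pics/scene0.png

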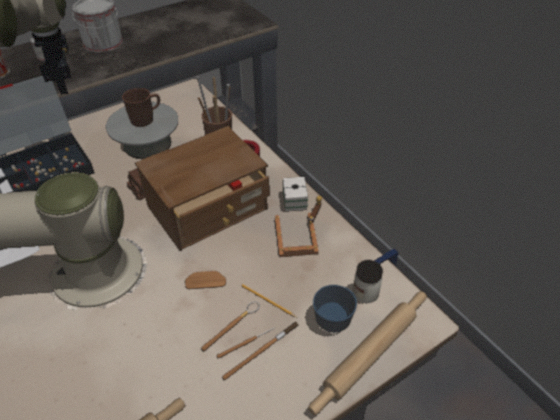

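The top view shows the mould near (255,181), the rails from (292,190) to (322,205) and (267,211) to (307,232), the end stop at the right, and the keeper knob near (278,170). The chest is at lower left of the mould. I'll zoom in next.

```bash
cat > h.py <<'E'
import numpy as np,cv2
from workcell import ctrl
def ray(n,uv,z,c=None):
    c=c or ctrl.get_calibration(n);K,R,t=c["intrinsics"],c["R"],c["t"]
    C=-R.T@t;d=R.T@np.linalg.solve(K,[uv[0],uv[1],1.]);return (C+d*(z-C[2])/d[2])
def proj(n,X,c=None):
    c=c or ctrl.get_calibration(n);p=c["intrinsics"]@(c["R"]@np.asarray(X)+c["t"]);return p[:2]/p[2]
E
python3 - <<'E'
import cv2
from h import *
a=cv2.imread("pics/top0.png")[150:250,225:345]
b=cv2.imread("pics/scene0.png")[165:265,260:340]
cv2.imwrite("pics/crop0.png",cv2.hconcat([cv2.resize(a,(480,400),interpolation=cv2.INTER_CUBIC),cv2.resize(b,(320,400),interpolation=cv2.INTER_CUBIC)]))
for p,z in (((255,181),.056),((278,170),.04),((322,205),.014),((307,232),.014),((267,211),.014),((166,185),.02),((384,190),.09),((389,232),.06),((249,305),.17),((249,201),.17),((167,201),.17)):print(p,ray("top",p,z))
E
```

```text
(255, 181) [ 0.55901577 -0.07893941  0.056     ]
(278, 170) [ 0.5945098  -0.14530896  0.04      ]
(322, 205) [ 0.49363648 -0.27274404  0.014     ]
(307, 232) [ 0.41474262 -0.22688578  0.014     ]
(267, 211) [ 0.47817942 -0.11139344  0.014     ]
(166, 185) [0.55902093 0.18478976 0.02      ]
(384, 190) [ 0.5202828  -0.44004686  0.09      ]
(389, 232) [ 0.40596461 -0.4544062   0.06      ]
(249, 305) [ 0.21401323 -0.068118    0.17      ]
(249, 201) [ 0.47982267 -0.06891943  0.17      ]
(167, 201) [0.48296077 0.14513569 0.17      ]
```

View pics/crop0.png

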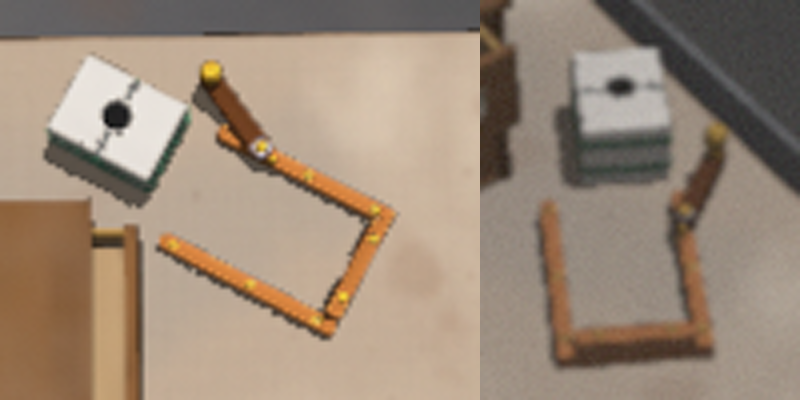

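The crop shows the mould's top face with its dark hole near full-image pixel (254,179), the knob at (278,168), the pivot at (291,187) and the right rail's mouth at (266,210). The chest's open drawer is close to the right rail's mouth. I'll bring the wrist camera over it.

```bash
cat >> h.py <<'E'
from scipy.spatial.transform import Rotation as Ro
def go(target,ydir=None):
    s=ctrl.sense();R=Ro.from_rotvec(s["tcp_rot"]).as_matrix()
    d=R.T@(np.asarray(target)-s["position"]);print("TCP",s["position"].round(4),"shift tool",d.round(4))
    if ydir is not None:
        y=R.T@np.array([*ydir,0]);a=np.arctan2(-y[0],y[1]);a=(a+np.pi/2)%np.pi-np.pi/2;print("twist",round(a,4),"q6",s["joint_pos"][5].round(3))
    print("R",R.round(3).tolist())
E
python3 - <<'E'
from h import *
go([.50,-.05,.36],[-.48,-.877])
for n in("wrist",):
    c=ctrl.get_calibration(n);s=ctrl.sense();R=Ro.from_rotvec(s["tcp_rot"]).as_matrix()
    C=-c["R"].T@c["t"];print("cam in tool",R.T@(C-s["position"]),(R.T@c["R"].T).round(3),c["intrinsics"][0])
for z in(.1,.13,.17):print(ray("top",(259.5,207),z))
E
```

```text
TCP [0.1474 0.5037 0.2382] shift tool [-0.4939 -0.4324 -0.1214]
twist 0.216 q6 -0.223
R [[-0.96, 0.281, -0.001], [0.281, 0.96, -0.001], [0.0, -0.001, -1.0]]
cam in tool [ 0.07169597  0.00049273 -0.14606207] [[ 0.001 -0.96  -0.281]
 [ 1.     0.001  0.   ]
 [-0.    -0.281  0.96 ]] [341.11939818   0.         279.82934485]
[ 0.47557739 -0.0932165   0.1       ]
[ 0.47041699 -0.09449974  0.13      ]
[ 0.46353646 -0.09621073  0.17      ]
```

```bash
python3 -m pendant '[[0,0,0,-0.045,0],[0,0,0,-0.045,0],[0,0,0,-0.035,0],[0,-0.0375,-0.033,0,0],[0,-0.0375,-0.033,0,0]]'; python3 -m pendant '[[0,-0.0375,-0.033,0,0],[0,-0.0375,-0.033,0,0],[0,-0.0375,-0.033,0,0],[0,-0.0375,-0.033,0,0],[0,-0.0375,-0.033,0,0]]'; python3 -m pendant '[[0,-0.0375,-0.033,0,0],[0,-0.0375,-0.033,0,0],[0,-0.0375,-0.033,0,0],[0,-0.0375,-0.033,0,0],[0,0,0,0,0]]'
python3 - <<'E'
from h import *
go([.50,-.05,.36],[-.48,-.877]);print(ctrl.sense()["joint_pos"])
E
```

```text
t: 0.6
position: [0.2011, 0.4188, 0.3639]
tcp_rot: [0.442, 3.11, 0.001]
ft_force: [1.6, -0.5, -0.1]
finger_gap: 0.0504
finger_force: 0.0
t: 1.1
position: [0.335, 0.2066, 0.3637]
tcp_rot: [0.446, 3.11, 0.0]
ft_force: [1.1, -0.2, 0.2]
finger_gap: 0.0102
finger_force: 0.0
t: 1.6
position: [0.4432, 0.0355, 0.3624]
tcp_rot: [-0.455, -3.106, 0.001]
ft_force: [-0.5, 0.4, -0.2]
finger_gap: 0.0004
finger_force: 0.0
TCP [0.4432 0.0355 0.3624] shift tool [-0.0789 -0.0656  0.0023]
twist 0.2102 q6 -1.465
R [[-0.958, 0.287, -0.002], [0.287, 0.958, -0.0], [0.002, -0.001, -1.0]]
[-1.84319915e-01  7.15361077e-02  1.47366333e+00 -8.75881825e-04
  1.59866018e+00 -1.46451710e+00]
```

```bash
python3 -m pendant '[[0,-0.03,-0.035,0,0],[0,-0.03,-0.035,0,0],[0,-0.025,-0.035,0,0],[0,-0.02,-0.035,0,0],[0,-0.01,-0.03,0,0.14]]'
for i in 1 2 3 ; do echo; done
python3 -m pendant '[[0,0,0,0.03,0.149],[0,0,0,0.03,0.149],[0,0,0,0.03,0.149],[0,0,0,0.03,0.149],[0,0,0,0.03,0.149]]'
python3 -m pendant '[[0,0,0,0.03,0.149],[0,0,0,0.02,0.149],[0,0,0,0,0.149],[0,0,0,0,0.149],[0,0,0,0,0.149]]'
python3 -m pendant '[[0,0,0,0,0.149],[0,0,0,0,0.149],[0,0,0,0,0.149],[0,0,0,0,0.149],[0,0,0,0,0.149]]'
python3 -m pendant '[[0,0,0,0,0.149],[0,0,0,0,0.149],[0,0,0,0,0.149],[0,0,0,0,0.149],[0,0,0,0,0.149]]'
python3 -m pendant '[[0,0,0,0,0.149],[0,0,0,0,0.06],[0,0,0,0,0],[0,0,0,0,0]]'
python3 - <<'E'
from h import *
import json
c=ctrl.get_calibration("wrist");I=ctrl.snapshot("wrist")
cv2.imwrite("pics/w1.png",I[:,:,::-1]);json.dump({k:np.asarray(v).tolist() for k,v in c.items()},open("w1.json","w"))
go([.50,-.05,.36],[-.48,-.877]);print(ctrl.sense()["joint_pos"])
E
```

```text
t: 2.1
position: [0.5044, -0.1573, 0.363]
tcp_rot: [-0.665, -3.069, -0.001]
ft_force: [1.0, -0.3, 0.1]
finger_gap: 0.0001
finger_force: 0.0



t: 2.6
position: [0.5038, -0.1551, 0.2125]
tcp_rot: [-1.742, -2.614, -0.0]
ft_force: [0.8, -1.1, 0.4]
finger_gap: 0.0002
finger_force: 0.0
t: 3.1
position: [0.5039, -0.1551, 0.1635]
tcp_rot: [-2.573, -1.801, 0.0]
ft_force: [-0.1, 0.2, 0.3]
finger_gap: 0.0003
finger_force: 0.0
t: 3.6
position: [0.5039, -0.1551, 0.1636]
tcp_rot: [-3.052, -0.741, 0.001]
ft_force: [-1.3, 0.4, -0.8]
finger_gap: 0.0008
finger_force: 0.0
t: 4.1
position: [0.5039, -0.1551, 0.1636]
tcp_rot: [-3.113, 0.421, 0.001]
ft_force: [0.4, 0.4, 0.2]
finger_gap: 0.0008
finger_force: 0.0
t: 4.5
position: [0.504, -0.1554, 0.1637]
tcp_rot: [-3.055, 0.731, 0.0]
ft_force: [-0.2, 0.3, -0.3]
finger_gap: 0.0003
finger_force: 0.0
TCP [ 0.504  -0.1556  0.1637] shift tool [-0.0514 -0.0923 -0.1963]
twist 0.0306 q6 1.519
R [[0.891, -0.453, -0.0], [-0.453, -0.891, 0.0], [-0.0, -0.0, -1.0]]
[-5.21695609e-01  3.88942162e-01  1.59659077e+00 -5.18871586e-06
  1.15629146e+00  1.51930517e+00]
```

View pics/w1.png

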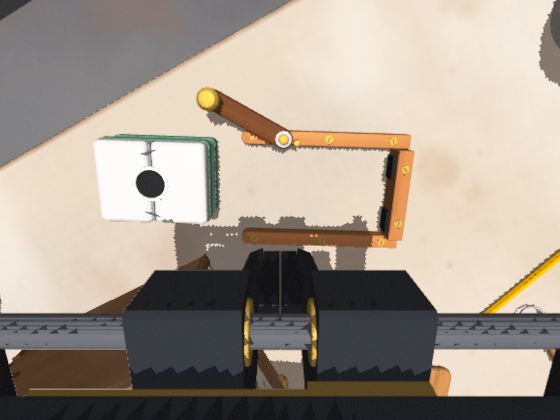

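The wrist picture shows the mould's top face spanning (96,139) to (209,222), the pivot screw at (284,139) and the knob at (208,98). The left rail's inner edge is near row 148, the right rail's near row 229, and the stop pads near column 390.

```bash
cat > meas.py <<'E'
from h import *
import json,sys
def lane(f):
    I=cv2.imread(f"pics/{f}.png");c={k:np.array(v) for k,v in json.load(open(f"{f}.json")).items()}
    hsv=cv2.cvtColor(I,cv2.COLOR_BGR2HSV);S=hsv[...,1].astype(float)
    return I,c,hsv,S
if __name__=="__main__":
    I,c,hsv,S=lane("w1")
    def edge(col,r0,r1,sgn):
        g=sgn*np.diff(S[r0:r1,col]);i=int(g.argmax());return r0+i+.5
    L=np.array([[u,edge(u,140,158,-1)] for u in range(305,384)]);Rr=np.array([[u,edge(u,220,240,1)] for u in range(255,378)])
    def fit(P,z):
        W=np.array([ray("wrist",p,z,c)[:2] for p in P],np.float32);v=cv2.fitLine(W,cv2.DIST_HUBER,0,.002,.001).ravel();
        d=v[:2] if v[1]<0 else -v[:2];r=(W-v[2:])@[-d[1],d[0]];return d,v[2:],r.std()
    for P in(L,Rr):
        d,p,sd=fit(P,.014);print(d,p,sd,np.degrees(np.arctan2(d[1],d[0])),P[0],P[-1])
    piv=ray("wrist",(284,139),.0305,c);knob=ray("wrist",(208,98),.0505,c);print("piv",piv,"knob",knob)
    w=cv2.inRange(hsv,(0,0,130),(180,60,255));w[:,230:]=0;w[:130]=0;w[230:]=0;w[:,:90]=0
    # white face
    w=cv2.inRange(cv2.cvtColor(I,cv2.COLOR_BGR2HSV),(0,0,200),(180,25,255));w[:,225:]=0;w[:125]=0;w[240:]=0
    cn=max(cv2.findContours(w,0,1)[0],key=cv2.contourArea);b=cv2.boxPoints(cv2.minAreaRect(cn));print(cv2.contourArea(cn),b)
    P=[ray("wrist",p,.056,c) for p in b];print(np.array(P).round(4))
    hull=cv2.approxPolyDP(cv2.convexHull(cn),5,True).reshape(-1,2);print(hull,np.array([ray("wrist",p,.056,c) for p in hull]).round(4))
    for p,z in(((243,137),.014),((243,235),.014),((410,142),.014),((395,155),.02),((387,232),.02)):print(p,ray("wrist",p,z,c).round(4))
E
python3 meas.py
```

```text
[-0.47952184 -0.8775299 ] [ 0.51620495 -0.22269343] 0.00023522487 -118.654175 [305.  145.5] [383.  147.5]
[-0.48209757 -0.8761175 ] [ 0.4589565  -0.16925792] 0.00029622958 -118.82247 [255.  227.5] [377.  231.5]
piv [ 0.54655014 -0.18012023  0.0305    ] knob [ 0.59908132 -0.14473974  0.0505    ]
8208.5 [[ 90.57171 219.70534]
 [ 93.09072 139.09657]
 [208.35315 142.69853]
 [205.83414 223.3073 ]]
[[ 0.5616 -0.0179  0.056 ]
 [ 0.6117 -0.0562  0.056 ]
 [ 0.5713 -0.1301  0.056 ]
 [ 0.5182 -0.0969  0.056 ]]
[[ 93 142]
 [202 144]
 [205 222]
 [102 218]] [[ 0.61   -0.0549  0.056 ]
 [ 0.5726 -0.1255  0.056 ]
 [ 0.5194 -0.0968  0.056 ]
 [ 0.5587 -0.0267  0.056 ]]
(243, 137) [ 0.5625 -0.1493  0.014 ]
(243, 235) [ 0.4844 -0.1067  0.014 ]
(410, 142) [ 0.4943 -0.2746  0.014 ]
(395, 155) [ 0.4913 -0.2576  0.02  ]
(387, 232) [ 0.4299 -0.2257  0.02  ]
```

```bash
cat > mm.py <<'E'
from h import *
import json
D=np.array([-.4808,-.8768]);Lf=np.array([.8768,-.4808]);O=np.array([.5230,-.1271])
def tolane(p):q=np.asarray(p)[:2]-O;return np.array([q@D,q@Lf])
def toworld(x,y):return O+x*D+y*Lf
def mould(f,u0,u1,v0,v1):
    """approx bounds of the top face in pixels"""
    I=cv2.imread(f"pics/{f}.png");c={k:np.array(v) for k,v in json.load(open(f"{f}.json")).items()}
    B=cv2.GaussianBlur(I,(3,3),0).astype(float)[...,2]-0
    m=12;out={}
    us=np.arange(u0+15,u1-15);vs=np.arange(v0+15,v1-15)
    sub=lambda a,s:int((s*np.diff(a)).argmax())+.5
    E={"left":[(u,v0-m+sub(B[v0-m:v0+m,u],1)) for u in us],"right":[(u,v1-m+sub(B[v1-m:v1+m,u],-1)) for u in us],
       "back":[(u0-m+sub(B[v,u0-m:u0+m],1),v) for v in vs],"front":[(u1-m+sub(B[v,u1-m:u1+m],-1),v) for v in vs]}
    for k,P in E.items():
        W=np.array([tolane(ray("wrist",p,.056,c)) for p in P],np.float32);vx,vy,x,y=cv2.fitLine(W,cv2.DIST_HUBER,0,.001,.001).ravel()
        a=np.arctan2(vy,vx);a=(a if k in("left","right") else a-np.pi/2);a=(a+np.pi/2)%np.pi-np.pi/2
        print(k,"lane pt",x.round(4),y.round(4),"yaw",round(float(a),4),"px",P[0],P[-1])
    return c
E
python3 - <<'E'
from mm import *
c=mould("w1",97,208,140,221)
print("hole",tolane(ray("wrist",(150,184),.056,c)),"knob",tolane(ray("wrist",(208,98),.0505,c)),"piv",tolane(ray("wrist",(284,139),.0305,c)))
for p in((259.5,207),):
  for z in(.1,.14):print("drawer",tolane(ray("top",p,z)))
print("chest",tolane(ray("top",(249,201),.17)))
E
```

```text
left lane pt -0.0613 0.0444 yaw -0.0077 px (np.int64(112), 138.5) (np.int64(192), 141.5)
right lane pt -0.0631 -0.0177 yaw -0.0115 px (np.int64(112), 219.5) (np.int64(192), 223.5)
back lane pt -0.105 0.0131 yaw 0.0004 px (94.5, np.int64(155)) (100.5, np.int64(205))
front lane pt -0.0237 0.0157 yaw 0.0042 px (204.5, np.int64(155)) (206.5, np.int64(205))
hole [-0.0656744   0.01141552] knob [-0.02111337  0.07518929] piv [0.03516523 0.04614089]
drawer [-0.00690826 -0.05787133]
drawer [-0.00209991 -0.06308154]
chest [-0.03025306 -0.0658311 ]
```

```bash
python3 -m pendant '[[0,0,0,0,0.03],[0,0.025,-0.035,0,0],[0,0.025,-0.035,0,0],[0,0.025,-0.03,0,0],[0,0,0,0,0]]'; python3 -m pendant '[[0,0,0,0.04,0],[0,0,0,0.04,0],[0,0,0,0.03,0],[0,0,0,0,0],[0,0,0,0,0]]'
cat >> mm.py <<'E'
def st():
    s=ctrl.sense();R=Ro.from_rotvec(s["tcp_rot"]).as_matrix();y=R[:2,1]
    print("t",s["t"],"lane",tolane(s["position"]).round(4),"z",s["position"][2].round(4),"yaw",round(float(np.arctan2(y@Lf,y@D)),4),"F lane",(s["ft_force"][:2]@D).round(2),(s["ft_force"][:2]@Lf).round(2),s["ft_force"][2].round(2))
if __name__=="__main__":st()
E
python3 mm.py
```

```text
t: 5.05
position: [0.6204, -0.1022, 0.1627]
tcp_rot: [-3.044, 0.774, -0.001]
ft_force: [0.4, -1.3, 0.4]
finger_gap: 0.0003
finger_force: 0.0
t: 5.55
position: [0.618, -0.1046, 0.0548]
tcp_rot: [3.043, -0.78, 0.001]
ft_force: [0.1, -0.8, 0.4]
finger_gap: 0.0004
finger_force: 0.0
t 5.55 lane [-0.0654  0.0725] z 0.0548 yaw -0.0003 F lane 0.65 0.43 0.42
```

```bash
python3 -m pendant '[[0,0,0,0.017,0],[0,0,0,0.016,0],[0,0,0,0,0]]'; python3 -m pendant '[[0,-0.005,0,0,0],[0,-0.004,0,0,0],[0,-0.003,0,0,0],[0,-0.002,0,0,0],[0,0,0,0,0]]'; python3 mm.py; python3 -m pendant '[[0,-0.002,0,0,0],[0,-0.002,0,0,0],[0,-0.002,0,0,0],[0,-0.002,0,0,0],[0,-0.002,0,0,0]]'; python3 mm.py;
python3 - <<'E'
from h import *
import json
c=ctrl.get_calibration("wrist");I=ctrl.snapshot("wrist")
cv2.imwrite("pics/w2.png",I[:,:,::-1]);json.dump({k:np.asarray(v).tolist() for k,v in c.items()},open("w2.json","w"))
E
```

```text
t: 5.85
position: [0.6173, -0.1042, 0.02]
tcp_rot: [-3.043, 0.78, 0.003]
ft_force: [-0.2, 0.6, 0.2]
finger_gap: 0.0006
finger_force: 0.0
t: 6.35
position: [0.6055, -0.0974, 0.021]
tcp_rot: [-3.043, 0.78, -0.0]
ft_force: [0.6, 0.4, 0.2]
finger_gap: 0.0009
finger_force: 0.0
t 6.35 lane [-0.0657  0.0581] z 0.021 yaw -0.0005 F lane -0.69 0.34 0.24
t: 6.85
position: [0.5969, -0.0928, 0.0208]
tcp_rot: [3.043, -0.781, 0.001]
ft_force: [2.0, 0.4, 0.1]
finger_gap: 0.0002
finger_force: 1.0
t 6.85 lane [-0.0656  0.0483] z 0.0208 yaw -0.0006 F lane -1.27 1.56 0.1
```

View pics/w2.png

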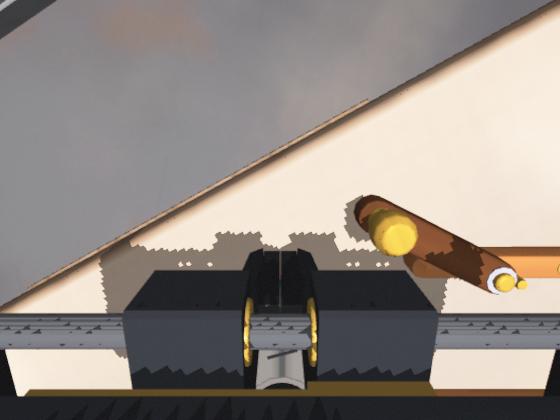

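The wrist view shows only the fingers and body covering the mould at the bottom, with the knob at (396,232) and clear of them. I'll push 6 mm more, then back off and look.

```bash
python3 -m pendant '[[0,-0.002,0,0,0],[0,-0.002,0,0,0],[0,-0.002,0,0,0],[0,0,0,0,0]]'; python3 mm.py; python3 -m pendant '[[0,0.01,0,0,0],[0,0.02,-0.01,0,0],[0,0,-0.01,-0.04,0],[0,0,-0.02,-0.045,0],[0,0,-0.03,-0.045,0]]'; python3 -m pendant '[[0,-0.02,-0.03,0,0],[0,-0.02,-0.02,0,0],[0,0,0,0,0],[0,0,0,0,0]]'
cat > snap.py <<'E'
from mm import *
import sys
f=sys.argv[1]
c=ctrl.get_calibration("wrist");I=ctrl.snapshot("wrist");st()
cv2.imwrite(f"pics/{f}.png",I[:,:,::-1]);json.dump({k:np.asarray(v).tolist() for k,v in c.items()},open(f"{f}.json","w"))
E
python3 snap.py w3
```

```text
t: 7.3
position: [0.5913, -0.0897, 0.0208]
tcp_rot: [-3.043, 0.78, 0.001]
ft_force: [-0.0, 1.1, -0.5]
finger_gap: 0.0004
finger_force: 0.2
t 7.3 lane [-0.0656  0.0419] z 0.0208 yaw -0.0005 F lane -0.97 -0.57 -0.54
t: 7.8
position: [0.6502, -0.0449, 0.149]
tcp_rot: [3.042, -0.783, -0.002]
ft_force: [1.0, -0.2, 0.3]
finger_gap: 0.0
finger_force: 0.0
t: 8.2
position: [0.6393, 0.0183, 0.1472]
tcp_rot: [3.043, -0.779, -0.001]
ft_force: [0.5, -1.7, -0.9]
finger_gap: 0.0005
finger_force: 0.0
t 8.25 lane [-0.1828  0.0325] z 0.1471 yaw -0.0008 F lane 0.84 0.17 0.3
```

View pics/w3.png

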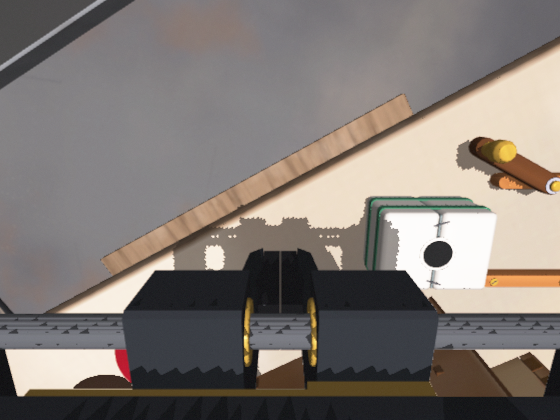

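The mould's top face spans roughly (380,212) to (492,289), with the hole at (437,254).

```bash
python3 - <<'E'
from mm import *
c=mould("w3",380,491,211,288)
print("hole",tolane(ray("wrist",(437.5,254),.056,c)))
print("piv",tolane(ray("wrist",(555,186),.0305,c)))
E
```

```text
left lane pt -0.072 0.0359 yaw 0.0008 px (np.int64(395), 207.5) (np.int64(475), 207.5)
right lane pt -0.0587 -0.0268 yaw -0.1195 px (np.int64(395), 276.5) (np.int64(475), 287.5)
back lane pt -0.1118 0.0037 yaw -0.0202 px (389.5, np.int64(226)) (369.5, np.int64(272))
front lane pt -0.0259 0.0031 yaw 0.0189 px (494.5, np.int64(226)) (486.5, np.int64(272))
hole [-0.06501933 -0.00058935]
piv [0.03273829 0.04622939]
```

```bash
python3 - <<'E'
from mm import *
for f,(h0,h1,g0,g1),(a,b),(v0,v1),(r0,r1) in (("w3",(245,265,425,452),(395,480),(207,217),(282,294)),("w1",(170,200,135,165),(108,195),(134,146),(214,228))):
    I=cv2.imread(f"pics/{f}.png");c={k:np.array(v) for k,v in json.load(open(f"{f}.json")).items()}
    G=cv2.cvtColor(I,cv2.COLOR_BGR2GRAY);m=np.zeros_like(G);m[h0-6:h1+6,g0-6:g1+6]=(G[h0-6:h1+6,g0-6:g1+6]<70);n,l,s,ce=cv2.connectedComponentsWithStats(m);k=s[1:,4].argmax()+1
    print(f,"hole",ce[k],s[k],tolane(ray("wrist",ce[k],.056,c)).round(4))
    mn=I.min(2).astype(float)
    for nm,q0,q1,sg in(("left",v0,v1,1),("right",r0,r1,-1)):
        P=[(u,q0+int((sg*np.diff(mn[q0:q1,u])).argmax())+.5) for u in range(a,b)]
        W=np.array([tolane(ray("wrist",p,.056,c)) for p in P],np.float32);vx,vy,x,y=cv2.fitLine(W,cv2.DIST_HUBER,0,.001,.001).ravel();print(nm,x,y,"yaw",vy/vx,P[0],P[-1])
E
```

```text
w3 hole [437.53429603 253.60108303] [424 241  28  26 554] [-0.065  -0.0003]
left -0.060950242 0.03592334 yaw 0.00078120123 (395, 207.5) (479, 207.5)
right -0.05355844 -0.029340446 yaw -0.013144006 (395, 286.5) (479, 288.5)
w1 hole [149.9493007  183.42307692] [137 170  27  27 572] [-0.0657  0.0119]
left -0.057280764 0.04364065 yaw -0.0012131067 (108, 139.5) (194, 142.5)
right -0.06829987 -0.017938191 yaw -0.013492635 (108, 220.5) (194, 223.5)
```

```bash
python3 -m pendant '[[0,-0.032,0,0,0],[0,0,0.016,0.03,0],[0,0,0.016,0.04,0],[0,0,0,0.04,0],[0,0,0,0.016,0]]'; python3 -m pendant '[[0,0,0.004,0,0],[0,0,0.004,0,0],[0,0,0.004,0,0],[0,0,0.002,0,0],[0,0,0,0,0]]'; python3 mm.py
```

```text
t: 8.75
position: [0.5941, 0.0041, 0.0176]
tcp_rot: [3.042, -0.784, -0.009]
ft_force: [0.2, 0.5, -0.0]
finger_gap: 0.0003
finger_force: 0.0
t: 9.25
position: [0.5896, -0.0072, 0.0222]
tcp_rot: [-3.043, 0.781, -0.002]
ft_force: [-0.5, 0.0, 0.5]
finger_gap: 0.0005
finger_force: 0.0
t 9.25 lane [-0.1371  0.0008] z 0.0222 yaw -0.001 F lane 0.25 -0.46 0.53
```

```bash
python3 -m pendant '[[0,0,0.004,0,0],[0,0,0.004,0,0],[0,0,0.003,0,0],[0,0,0.003,0,0],[0,0,0.003,0,0]]';python3 mm.py; python3 -m pendant '[[0,0,0.003,0,0],[0,0,0.003,0,0],[0,0,0.003,0,0],[0,0,0.003,0,0],[0,0,0,0,0]]'; python3 mm.py; python3 - <<'E'
from mm import *
I=ctrl.snapshot("top")[:,:,::-1];cv2.imwrite("pics/t2.png",I);W=ctrl.snapshot("wrist")[:,:,::-1];cv2.imwrite("pics/w4.png",W)
json.dump({k:np.asarray(v).tolist() for k,v in ctrl.get_calibration("wrist").items()},open("w4.json","w"))
a=cv2.resize(I[140:250,225:345],(480,440),interpolation=cv2.INTER_CUBIC);cv2.imwrite("pics/c2.png",cv2.hconcat([a,cv2.resize(W,(320,440))]))
E
```

```text
t: 9.75
position: [0.5812, -0.0217, 0.0213]
tcp_rot: [-3.043, 0.781, -0.0]
ft_force: [1.7, 3.1, -0.3]
finger_gap: 0.0005
finger_force: 1.2
t 9.75 lane [-0.1204  0.0003] z 0.0213 yaw -0.0007 F lane -3.56 0.0 -0.31
t: 10.25
position: [0.5751, -0.0326, 0.0213]
tcp_rot: [3.043, -0.781, -0.0]
ft_force: [-0.1, -0.7, -0.0]
finger_gap: 0.0005
finger_force: 0.0
t 10.25 lane [-0.1079  0.0003] z 0.0213 yaw -0.0009 F lane 0.69 0.21 -0.03
```

View pics/c2.png

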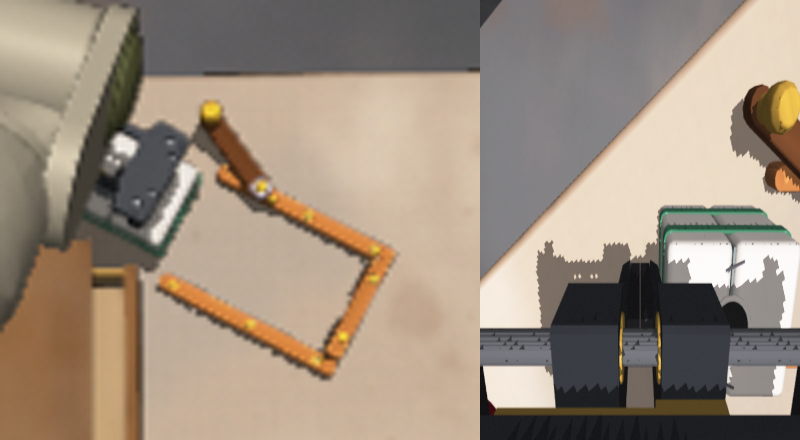

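The left crop shows the mould just before the mouth, still straight, with the gripper over it. The right crop shows the mould's left top edge, bordered in green, beside the fingers. I'll track that edge.

```bash
cat > trk.py <<'E'
from mm import *
def left(f):
    I=cv2.imread(f"pics/{f}.png");c={k:np.array(v) for k,v in json.load(open(f"{f}.json")).items()}
    hsv=cv2.cvtColor(I,cv2.COLOR_BGR2HSV);g=cv2.inRange(hsv,(60,70,20),(95,255,200))
    P=[]
    for u in range(0,560):
        r=np.flatnonzero(g[100:300,u])
        if len(r)>1:P.append((u,100+r[-1]+1.))
    P=np.array(P);W=np.array([tolane(ray("wrist",p,.056,c)) for p in P],np.float32)
    m=np.median(W[:,1]);k=abs(W[:,1]-m)<.003;W=W[k];P=P[k]
    vx,vy,x,y=cv2.fitLine(W,cv2.DIST_HUBER,0,.001,.001).ravel();print(f,len(P),"x",W[:,0].min().round(4),W[:,0].max().round(4),"y",y.round(4),"yaw",(vy/vx).round(4),P[0],P[-1])
if __name__=="__main__":
    import sys
    for f in sys.argv[1:]:left(f)
E
python3 trk.py w1 w3 w4
```

```text
w1 94 x -0.0887 -0.0172 y 0.0446 yaw -0.0009 [115. 138.] [213. 142.]
w3 107 x -0.118 -0.0329 y 0.0348 yaw 0.0008 [371. 207.] [488. 210.]
w4 219 x -0.093 -0.0178 y 0.0354 yaw -0.0002 [325. 229.] [543. 226.]
```

```bash
python3 -m pendant '[[0,0,0.003,0,0],[0,0,0.004,0,0],[0,0,0.004,0,0],[0,0,0.004,0,0],[0,0,0.004,0,0]]';python3 mm.py; python3 snap.py w5; python3 trk.py w5; python3 -m pendant '[[0,0,0.004,0,0],[0,0,0.004,0,0],[0,0,0.004,0,0],[0,0,0.004,0,0],[0,0,0.004,0,0]]'; python3 mm.py; python3 snap.py w6; python3 trk.py w6
```

```text
t: 10.85
position: [0.566, -0.0492, 0.0213]
tcp_rot: [-3.043, 0.781, -0.0]
ft_force: [0.7, 1.6, -0.7]
finger_gap: 0.0005
finger_force: 1.1
t 10.85 lane [-0.089   0.0003] z 0.0213 yaw -0.0007 F lane -1.77 -0.16 -0.65
t 10.9 lane [-0.0884  0.0003] z 0.0213 yaw -0.0011 F lane -0.19 0.65 -0.21
w5 220 x -0.0771 0.001 y 0.0354 yaw 0.0 [316. 217.] [542. 226.]
t: 11.4
position: [0.5564, -0.0667, 0.0213]
tcp_rot: [3.043, -0.781, -0.0]
ft_force: [0.6, 1.8, -0.4]
finger_gap: 0.0003
finger_force: 1.1
t 11.4 lane [-0.069   0.0002] z 0.0213 yaw -0.0006 F lane -1.85 -0.28 -0.36
t 11.45 lane [-0.0685  0.0003] z 0.0213 yaw -0.0009 F lane -0.35 0.84 -0.14
w6 220 x -0.0572 0.0209 y 0.0354 yaw 1e-04 [316. 217.] [542. 226.]
```

```bash
for i in 1; do python3 -m pendant '[[0,0,0.004,0,0],[0,0,0.005,0,0],[0,0,0.005,0,0],[0,0,0.005,0,0],[0,0,0.004,0,0]]'; done; python3 snap.py w7; python3 trk.py w7;  python3 -m pendant '[[0,0,0.005,0,0],[0,0,0.005,0,0],[0,0,0.005,0,0],[0,0,0.005,0,0],[0,0,0.004,0,0]]';python3 snap.py w8; python3 trk.py w8; python3 -m pendant '[[0,0,0.005,0,0],[0,0,0.005,0,0],[0,0,0.005,0,0],[0,0,0.005,0,0],[0,0,0.004,0,0]]';python3 snap.py w9; python3 trk.py w9
```

```text
t: 11.95
position: [0.5453, -0.087, 0.0213]
tcp_rot: [3.043, -0.781, -0.0]
ft_force: [2.3, 1.5, -0.3]
finger_gap: 0.0003
finger_force: 1.1
t 12.0 lane [-0.0454  0.0003] z 0.0213 yaw -0.0011 F lane -0.43 0.66 -0.42
w7 220 x -0.034 0.0441 y 0.0353 yaw -1e-04 [316. 218.] [542. 226.]
t: 12.5
position: [0.5337, -0.108, 0.0213]
tcp_rot: [3.043, -0.781, -0.0]
ft_force: [1.8, 1.0, -0.0]
finger_gap: 0.0005
finger_force: 1.1
t 12.55 lane [-0.0214  0.0003] z 0.0213 yaw -0.0011 F lane -0.59 0.78 -0.02
w8 220 x -0.0101 0.0681 y 0.0353 yaw -1e-04 [316. 217.] [542. 226.]
t: 13.05
position: [0.5222, -0.129, 0.0213]
tcp_rot: [3.043, -0.781, -0.0]
ft_force: [1.6, 1.9, 0.6]
finger_gap: 0.0007
finger_force: 1.2
t 13.1 lane [0.0026 0.0002] z 0.0213 yaw -0.0011 F lane 0.32 0.26 -0.41
w9 222 x 0.014 0.0928 y 0.0353 yaw -0.003 [316. 220.] [544. 226.]
```

Next I'll push the last ~25 mm in small rows until it meets the stop.

```bash
python3 -m pendant '[[0,0,0.004,0,0],[0,0,0.004,0,0],[0,0,0.004,0,0],[0,0,0.003,0,0],[0,0,0.002,0,0]]'; python3 mm.py; python3 -m pendant '[[0,0,0.002,0,0],[0,0,0.002,0,0],[0,0,0.001,0,0]]'; python3 mm.py; python3 -m pendant '[[0,0,0.001,0,0],[0,0,0.001,0,0]]'; python3 mm.py;  python3 -m pendant '[[0,0,0.001,0,0],[0,0,0.001,0,0]]'; python3 mm.py
```

```text
t: 13.6
position: [0.5141, -0.1438, 0.0213]
tcp_rot: [3.043, -0.781, -0.0]
ft_force: [1.2, 2.2, -0.7]
finger_gap: 0.0003
finger_force: 1.2
t 13.6 lane [0.0189 0.0002] z 0.0213 yaw -0.0008 F lane -2.54 0.03 -0.73
t: 13.9
position: [0.5117, -0.1481, 0.0213]
tcp_rot: [-3.043, 0.781, -0.0]
ft_force: [1.4, 1.9, -0.0]
finger_gap: 0.0001
finger_force: 1.2
t 13.9 lane [0.0238 0.0002] z 0.0213 yaw -0.0007 F lane -2.32 0.3 -0.03
t: 14.1
position: [0.5108, -0.1497, 0.0213]
tcp_rot: [-3.043, 0.78, 0.0]
ft_force: [1.1, 2.1, -0.5]
finger_gap: 0.0004
finger_force: 1.2
t 14.1 lane [0.0256 0.0002] z 0.0213 yaw -0.0005 F lane -2.37 -0.03 -0.51
t: 14.3
position: [0.5098, -0.1514, 0.0213]
tcp_rot: [-3.043, 0.781, 0.0]
ft_force: [2.6, 5.3, 1.9]
finger_gap: 0.0007
finger_force: 3.5
t 14.3 lane [0.0276 0.0002] z 0.0213 yaw -0.0006 F lane -5.91 -0.27 1.93
```

```bash
python3 -m pendant '[[0,0,0.001,0,0],[0,0,0,0,0]]'; python3 mm.py; python3 -m pendant '[[0,0,-0.01,0,0],[0,0,-0.02,0,0],[0,0,-0.02,-0.02,0],[0,0,0,-0.035,0],[0,0,0,0,0]]'; python3 -m pendant '[[0,0.035,0,0,0],[0,0.035,0,0,0],[0,0.035,0,0,0],[0,0,0,0,0],[0,0,0,0,0]]'; python3 snap.py w10
```

```text
t: 14.5
position: [0.5097, -0.1515, 0.0215]
tcp_rot: [-3.042, 0.78, -0.001]
ft_force: [4.5, 8.4, 2.0]
finger_gap: 0.0003
finger_force: 4.7
t 14.5 lane [0.0277 0.0001] z 0.0215 yaw -0.0008 F lane -9.49 -0.07 1.96
t: 15.0
position: [0.5357, -0.1087, 0.0801]
tcp_rot: [3.042, -0.778, 0.011]
ft_force: [0.4, 0.0, -0.3]
finger_gap: 0.0001
finger_force: 0.0
t: 15.5
position: [0.625, -0.1589, 0.0751]
tcp_rot: [-3.043, 0.781, 0.003]
ft_force: [0.2, -0.2, -1.0]
finger_gap: 0.0005
finger_force: 0.0
t 15.55 lane [-0.0213  0.1043] z 0.0754 yaw -0.0006 F lane -0.4 -0.49 -0.43
```

View pics/w10.png

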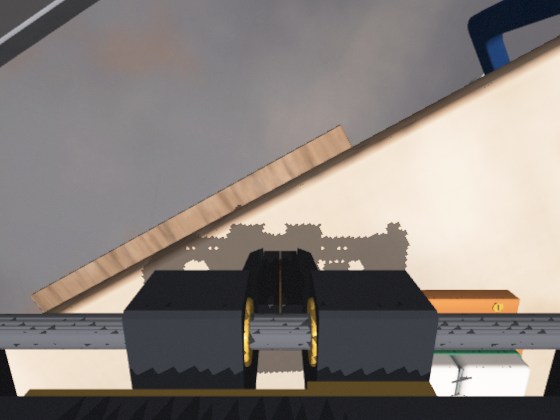

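The view shows the fingers in the clear outside the left rail, with the mould at lower right next to the rail. I'll go down and push the knob towards lane −y.

```bash
python3 -m pendant '[[0,0,0,0.021,0],[0,0,0,0.02,0],[0,0,0,0,0],[0,-0.004,0,0,0],[0,-0.004,0,0,0]]'; python3 mm.py; python3 -m pendant '[[0,-0.005,0,0,0],[0,-0.006,0,0,0],[0,-0.006,0,0,0],[0,-0.006,0,0,0],[0,-0.006,0,0,0]]'; python3 mm.py; python3 -m pendant '[[0,-0.006,0,0,0],[0,-0.006,0,0,0],[0,-0.006,0,0,0],[0,-0.006,0,0,0],[0,-0.006,0,0,0]]'; python3 mm.py; python3 -m pendant '[[0,-0.006,0,0,0],[0,-0.005,0,0,0],[0,0,0,0,0]]'; python3 mm.py
```

```text
t: 16.05
position: [0.6185, -0.155, 0.0366]
tcp_rot: [3.043, -0.78, 0.002]
ft_force: [0.1, -0.0, 0.2]
finger_gap: 0.0004
finger_force: 0.0
t 16.05 lane [-0.0214  0.0972] z 0.0366 yaw -0.0005 F lane 0.02 0.07 0.25
t: 16.55
position: [0.5927, -0.1409, 0.0357]
tcp_rot: [3.043, -0.78, 0.001]
ft_force: [1.5, 0.8, 0.5]
finger_gap: 0.0004
finger_force: 0.6
t 16.55 lane [-0.0214  0.0678] z 0.0357 yaw -0.0005 F lane -1.4 0.89 0.5
t: 17.05
position: [0.5663, -0.1267, 0.0353]
tcp_rot: [3.043, -0.781, -0.0]
ft_force: [1.0, -1.7, 0.2]
finger_gap: 0.0003
finger_force: 0.6
t 17.05 lane [-0.0212  0.0377] z 0.0353 yaw -0.0006 F lane 1.0 1.72 0.18
t: 17.35
position: [0.5566, -0.1214, 0.0354]
tcp_rot: [3.043, -0.78, -0.001]
ft_force: [-0.0, -0.7, 1.1]
finger_gap: 0.0009
finger_force: 0.2
t 17.35 lane [-0.0212  0.0267] z 0.0354 yaw -0.0005 F lane 0.61 0.32 1.09
```

```bash
python3 -m pendant '[[0,0.008,0,0,0],[0,0,-0.022,0,0],[0,0,-0.022,0,0],[0,-0.018,0,0,0],[0,-0.016,0,0,0]]'; python3 snap.py w11; python3 - <<'E'
from mm import *
I=cv2.imread("pics/w11.png");T=ctrl.snapshot("top")[140:250,225:345,::-1]
cv2.imwrite("pics/c11.png",cv2.hconcat([cv2.resize(T,(360,330)),cv2.resize(I,(440,330))]))
E
```

```text
t: 17.85
position: [0.5557, -0.0697, 0.035]
tcp_rot: [-3.043, 0.779, 0.001]
ft_force: [0.1, -0.1, 0.2]
finger_gap: 0.0003
finger_force: 0.0
t 17.9 lane [-0.066  -0.0012] z 0.0348 yaw 0.0004 F lane -1.46 -0.64 -0.35
```

View pics/c11.png

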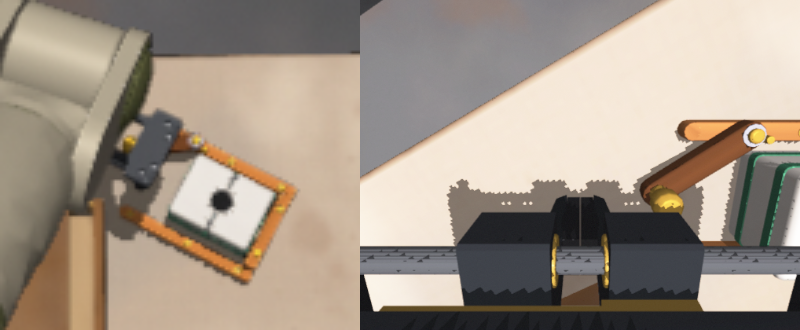

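The top crop shows the mould home in the lane against the stop. The wrist crop shows the bar half-way round, with the knob just ahead and left of the fingers. I'll push it down-lane.

```bash
python3 -m pendant '[[0,0.006,0.006,0,0],[0,0,0.007,0,0],[0,0,0.007,0,0],[0,-0.001,0.005,0,0],[0,-0.002,0.005,0,0]]'; python3 mm.py; python3 -m pendant '[[0,-0.002,0.005,0,0],[0,-0.003,0.005,0,0],[0,-0.002,0.005,0,0],[0,-0.002,0.005,0,0],[0,-0.002,0.005,0,0]]'; python3 mm.py; python3 -m pendant '[[0,-0.001,0.005,0,0],[0,0,0.005,0,0],[0,0,0.004,0,0],[0,0,0.003,0,0],[0,0,0.002,0,0]]'; python3 mm.py
```

```text
t: 18.45
position: [0.5429, -0.0966, 0.0351]
tcp_rot: [-3.038, 0.782, 0.005]
ft_force: [-2.7, 23.4, 6.8]
finger_gap: 0.0003
finger_force: 9.8
t 18.45 lane [-0.0363  0.0028] z 0.0351 yaw -0.0024 F lane -19.23 -13.66 6.79
t: 18.95
position: [0.5217, -0.1152, 0.0353]
tcp_rot: [3.043, -0.781, 0.0]
ft_force: [0.9, 2.7, 0.2]
finger_gap: 0.0
finger_force: 0.7
t 18.95 lane [-0.0098 -0.0068] z 0.0353 yaw -0.0009 F lane -2.78 -0.53 0.19
t: 19.45
position: [0.512, -0.1313, 0.0354]
tcp_rot: [3.043, -0.781, 0.0]
ft_force: [-0.8, 1.8, 0.4]
finger_gap: 0.0006
finger_force: 0.4
t 19.45 lane [ 0.009  -0.0077] z 0.0354 yaw -0.0008 F lane -1.14 -1.56 0.43
```

```bash
python3 -m pendant '[[0,0,0.001,0,0],[0,0,0.001,0,0],[0,0,0,0,0]]'; python3 mm.py; python3 -m pendant '[[0,0,0.001,0,0],[0,0,0.001,0,0],[0,0,0,0,0]]'; python3 mm.py
```

```text
t: 19.75
position: [0.5111, -0.1327, 0.0353]
tcp_rot: [3.043, -0.78, 0.0]
ft_force: [-0.5, 0.3, 0.3]
finger_gap: 0.0003
finger_force: 0.1
t 19.75 lane [ 0.0107 -0.0077] z 0.0353 yaw -0.0006 F lane -0.0 -0.56 0.28
t: 20.05
position: [0.5101, -0.1344, 0.0353]
tcp_rot: [-3.043, 0.781, -0.0]
ft_force: [0.0, 1.1, 0.5]
finger_gap: 0.0004
finger_force: 0.5
t 20.05 lane [ 0.0126 -0.0078] z 0.0353 yaw -0.0007 F lane -0.97 -0.5 0.54
```

```bash
python3 -m pendant '[[0,-0.003,0,0,0],[0,0,0.001,0,0],[0,0,0.001,0,0],[0,0,0,0,0]]'; python3 mm.py; python3 -m pendant '[[0,0,0.001,0,0],[0,0,0.001,0,0],[0,0,0,0,0]]'; python3 mm.py;python3 snap.py w12; python3 - <<'E'
from mm import *
I=cv2.imread("pics/w12.png");T=ctrl.snapshot("top")[140:250,225:345,::-1]
cv2.imwrite("pics/c12.png",cv2.hconcat([cv2.resize(T,(360,330)),cv2.resize(I,(440,330))]))
E
```

```text
t: 20.45
position: [0.5071, -0.1335, 0.0355]
tcp_rot: [-3.041, 0.781, -0.002]
ft_force: [6.0, 9.5, 0.1]
finger_gap: 0.0002
finger_force: 5.8
t 20.45 lane [ 0.0133 -0.0108] z 0.0355 yaw -0.0013 F lane -11.22 0.69 0.15
t: 20.75
position: [0.5069, -0.1339, 0.0355]
tcp_rot: [-3.038, 0.781, -0.004]
ft_force: [12.0, 18.9, -0.0]
finger_gap: 0.0003
finger_force: 11.0
t 20.75 lane [ 0.0138 -0.0109] z 0.0355 yaw -0.0018 F lane -22.33 1.39 -0.0
t 20.8 lane [ 0.0138 -0.0108] z 0.0356 yaw -0.0017 F lane -22.11 2.24 -0.1
```

View pics/c12.png

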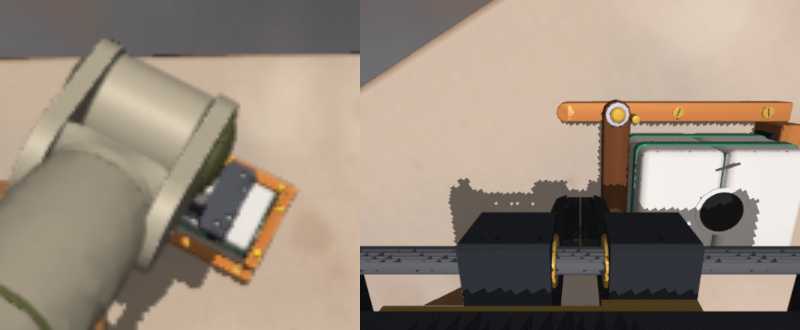

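The wrist crop shows the bar square across behind the mould, and the force shows it is at its end stop. I'll back off, rise and take a last look by numbers.

```bash
python3 -m pendant '[[0,0,-0.004,0,0],[0,0,-0.015,0,0],[0,0,-0.02,-0.02,0],[0,0,-0.01,-0.045,0],[0,0,0,-0.04,0]]'; python3 -m pendant '[[0,0,0,0,0],[0,0,0,0,0],[0,0,0,0,0]]'; python3 snap.py w13; python3 trk.py w13
```

```text
t: 21.35
position: [0.5294, -0.0919, 0.1417]
tcp_rot: [3.044, -0.778, -0.001]
ft_force: [0.1, -0.9, 0.8]
finger_gap: 0.0003
finger_force: 0.0
t: 21.65
position: [0.5285, -0.0932, 0.139]
tcp_rot: [-3.043, 0.781, 0.004]
ft_force: [0.7, -0.1, -0.1]
finger_gap: 0.0003
finger_force: 0.0
t 21.7 lane [-0.0323 -0.0115] z 0.1389 yaw -0.0008 F lane -0.34 -0.77 0.51
w13 108 x 0.0401 0.1161 y 0.0331 yaw -1e-04 [389. 156.] [503. 153.]
```

View pics/w13.png

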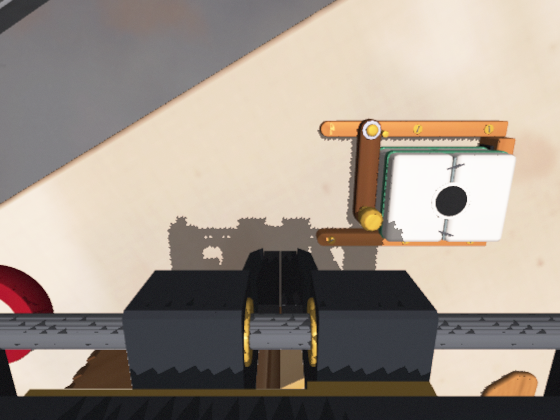

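The mould is home and square, and the bar is fully across: pivot (372,130), knob (372,218).

```bash
python3 -c "
from workcell import ctrl
print(ctrl.close_job())"
```

```text
the job is handed in; nothing more can be done
None
```

The job is handed in: the mould rests squarely against the end stop, never seen touching a rail in the camera checks, the keeper bar is fully across behind it, and the jar, pot and tape roll were left alone; the hand-in gave no verdict.

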